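# Put a bench's mixed specimen containers away by kind

### The job

Sort the five loose specimen containers on the lab bench: stand both white-lidded jars in the steel tray, stack the two culture dishes in the middle of the round stand with the large dish underneath and the small one centred on top of it, and stand the loose tube in the empty socket of the grey rack. Keep every container upright all the while, and set each one down gently rather than dropping it.

Things in the scene. Friction and masses are not known exactly. Their poses are not given: they have to be found in the camera images.
- jar_tall: The taller of two round glass specimen jars with white screw lids: 50 mm diameter (lid 51 mm), 78 mm high with the lid, about 0.16 kg. Origin at the centre of its underside. Starts standing upright on the bench; z up, its yaw has no meaning.
- jar_squat: The shorter of the two round glass specimen jars with white screw lids: 50 mm diameter (lid 51 mm), 50 mm high, about 0.12 kg. Origin at the centre of its underside. Starts standing upright on the bench; z up, its yaw has no meaning.
- dish_large: The larger of two closed clear plastic culture dishes filled with brown agar: a flat disc 60 mm in diameter and 17 mm high with a flat top, about 35 g. Origin at the centre of its underside. Starts standing upright on the bench; z up, its yaw has no meaning.
- dish_small: The smaller of the two closed culture dishes with brown agar: a flat disc 35 mm in diameter and 14 mm high, about 15 g. Origin at the centre of its underside. Starts standing upright on the bench; z up, its yaw has no meaning.
- tube: The loose sample tube: white cylinder 27 mm in diameter with a metal cap 29 mm in diameter, 85 mm high in all, about 50 g. Origin at the centre of its flat underside. Starts standing upright on the bench; z up, its yaw has no meaning.
- tray: Shallow open rectangular steel tray, fixed to the bench: outside 92 mm (its x) by 182 mm (its y) by 20 mm high, walls 5 mm, inner floor 5 mm above the bench, no dividers. The two jars stand in it side by side along its y, in either order. Origin at the centre of its underside; turned up to 0.3 rad from the world axes.
- stand: Round steel dish stand, fixed: a flat platform 90 mm in diameter, its top 24 mm above the bench, no rim. Origin on its axis at the bench; yaw has no meaning.
- rack: Grey plastic tube rack, fixed: a block 64 mm (its x) by 130 mm (its y) by 45 mm high with two sockets side by side along its y. The empty socket is round, 45 mm wide, its floor 6 mm above the bench and its mouth at 45 mm. The origin lies on the bench right under the centre of the empty socket. The other socket, 62 mm away at +y, is taken by a fixed tube like the loose one, whose cap ends 91 mm above the bench. Turned up to 0.3 rad from the world axes.

How it is judged:
By the outcome, as a careful person would: the job done as asked, in the order asked, and still so for the second after the job is handed in, with the robot touching nothing.
It also fails if it takes over 128 s, if anything falls off the work surface, if the arm or the gripper's body presses on something with over 40 N, if the wrist force passes 120 N, or if a joint passes its speed limit or range.

### The arm

A 6-joint arm with a two-finger parallel gripper is mounted at the origin on the work surface. World frame = base frame: x ahead of the robot, y to its left, z up, the work surface at z = 0. Lengths are in m, angles in rad, forces in N, time in s.
With the tool pointing down it reaches from about 0.4 to 0.925 m from the base axis. Payload 12.5 kg.
Tool frame: the origin (TCP) lies between the finger pads; the fingertips stand 25 mm ahead of it and the grasp point (between the pads) lies 6 mm ahead of it; z points along the fingers, y is the line along which they close (so a half turn about z gives the same grasp; the last joint's range is limited). The gripper opens to 95 mm and grips with 3 to 60 N. Pads are 20 mm wide; open, the fingers measure 119 mm over their backs; the gripper's body (75 mm by 180 mm) begins 59 mm behind the grasp point.
Start: joints at [1.165, 0.491, 1.559, -0, 1.092, -0.106], TCP at [0.185, 0.597, 0.24] pointing down, gripper open.
Joint ranges: [-3.1, 3.1], [-0.84, 2.19], [0.05, 2.79], [-1.13, 4.28], [0.06, 2.93], [-2.69, 2.69]. Speed limits (rad/s): [2.22, 2.22, 2.79, 3.14, 3.14, 3.14].

### API

Orientations are given as a 3x3 rotation matrix whose columns are the frame's x, y, z axes.
In Python, from bench import * gives the robot as it stands. The module is installed in compiled form; this text tells all that it offers.
- The arm moves only by the shell command python3 -m jog 'ROWS'. ROWS is a JSON object of lists of equal length, an entry for each row: "offset": the shift along the tool's x, y, z in cm, a list of three; "turn": the turn, a rotation vector about the tool's x, y, z in degrees, a list of three; "claw": the closure, from -1 (fully open) to 1 (shut), so that 0 is half open. A call has 1 to 12 rows; each row shifts and turns the commanded pose from where the row before left it, along the tool's axes as they then stand; what a row does not reach is not made up. A row lasts 1/10 s, in which the tool goes at most 50 mm and 8.59 degrees, less where a joint would pass 70% of its speed; a pose out of reach is approached as far as the arm can. A call is refused whole if a number of a shift passes 5 or a number of a turn 8.59, either way. A call with a gripper value outside its range is refused whole. The fingers move at their own pace and stop on an object; the grip force is fixed at half the most. Time passes only in rows, so rows that do not move let the fingers close. It gives the time, the measured TCP pose, the force, the opening and the grip force at its end, in the units of the state.
- state(): the state, without advancing time (a new reading comes with each control period).
- snapshot(name): name is "scene" or "top" or "wrist"; returns the picture (420x560x3 uint8, blue, green, red); there is no depth.
- camera_params(name): a dict with "fx", "fy", "cx", "cy" (pixels), "k1" (the pictures are not rectified: a ray, as slopes to the right and down, at radius r is drawn at 1 + k1 r^2 times it, then the intrinsics apply), "pose" (4x4, takes a point from camera to world coordinates). Camera axes: x right, y down, z forward; pixel columns grow to the right and rows downward; lengths in m; the calibration is good to about 2 mm. A picture is of the moment at which its call begins: read the wrist's pose just before it. camera_params takes no time and is no camera call; for the wrist camera it gives the pose at the moment of the call.
- sign_off(): hands the job in; it is judged then, once.
The state is a dict: "t": time; "q": joint angles; "qvel": joint speeds; "joint_efforts": joint torques, N m; "eef_pos": TCP position; "ee_rot": TCP orientation; "ft_force": force on the tool from outside, world axes, zero at the start; "wrist_torque": the same for the moment, N m; "opening": finger opening in m; "grasp_force": force on a finger pad.
Only numpy, scipy, OpenCV 4.12 (cv2) and the standard library are available. Lean on these libraries where they do the work, as an engineer would, in place of code of your own. Each camera call takes 0.05 s, during which the arm holds its last target. There are 200 camera calls.

## Working session

There is one attempt and no reset: what is moved stays moved. The work goes in short steps, Python scripts to look and compute and a shell command to move; the robot and the scene stay as the last step left them, time stands still between calls to the robot, and variables do not carry over. Pictures are saved under pics/ and viewed, at most 14 in all, crops included, and the job is handed in when it is done.

```bash
mkdir -p pics; python3 - <<'E'
from bench import *
import cv2,numpy as np
for n in("top","scene"):
    im=snapshot(n); cv2.imwrite(f"pics/{n}0.png",im); p=camera_params(n); print(n,p)
s=state();print(s["t"],s["eef_pos"],s["ee_rot"],s["opening"])
E
```

```text
top {'fx': 483.366507591555, 'fy': 483.366507591555, 'cx': 274.4788981219102, 'cy': 210.29954164666685, 'k1': -0.07971771221997324, 'pose': array([[-0.02449659, -0.99771898,  0.06290272,  0.45002181],
       [-0.99961364,  0.02361931, -0.01465269,  0.00217754],
       [ 0.01313354, -0.06323736, -0.99791209,  1.03951247],
       [ 0.        ,  0.        ,  0.        ,  1.        ]])}
scene {'fx': 480.1833447645808, 'fy': 480.1833447645808, 'cx': 287.012397753686, 'cy': 208.07407627857938, 'k1': -0.09470597965212404, 'pose': array([[ 0.2527343 ,  0.55972286, -0.7891994 ,  1.32270497],
       [ 0.9673985 , -0.15992424,  0.19637817, -0.20461966],
       [-0.01629476, -0.81310181, -0.5818934 ,  0.62423282],
       [ 0.        ,  0.        ,  0.        ,  1.        ]])}
0.1 [0.18448128 0.59694953 0.23912064] [[-9.55397814e-01  2.95321638e-01 -3.84397111e-04]
 [ 2.95321873e-01  9.55397378e-01 -9.17191120e-04]
 [ 9.63856081e-05 -9.89803266e-04 -9.99999505e-01]] 0.0949298308692457
```

View pics/top0.png

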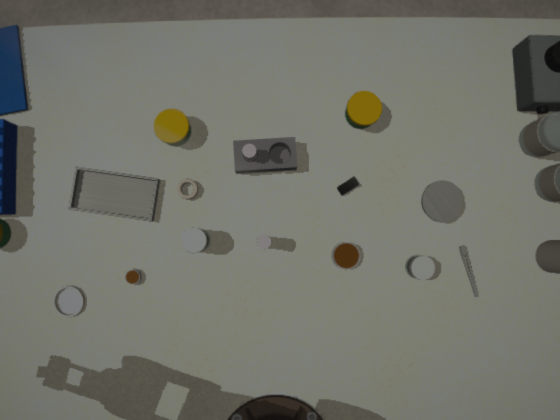

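View pics/scene0.png

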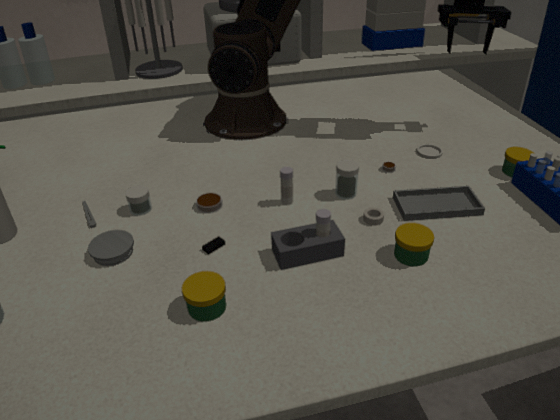

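The top view shows the tray at (115,194), the rack's empty socket at (279,154) and the stand at (443,202). The tall jar is at (196,240), squat jar (422,267), tube (264,242), large dish (346,255) and small dish (133,277). The white ring and the nut are clutter.

```bash
cat > h.py <<'E'
import cv2,numpy as np
from bench import *
def ray(p,uv):
    a=np.array([(uv[0]-p["cx"])/p["fx"],(uv[1]-p["cy"])/p["fy"]]); s=a.copy()
    for _ in range(20): s=a/(1+p["k1"]*(s@s))
    P=p["pose"]; return P[:3,3],P[:3,:3]@np.array([s[0],s[1],1])
def plane(p,uv,z):
    o,d=ray(p,uv); return o+d*(z-o[2])/d[2]
def proj(p,X):
    P=p["pose"]; c=P[:3,:3].T@(np.asarray(X)-P[:3,3]); s=c[:2]/c[2]; s=s*(1+p["k1"]*(s@s))
    return s*p["fx"]+[p["cx"],p["cy"]]
def tool(v):  # world vector -> tool cm
    return np.round(state()["ee_rot"].T@np.asarray(v)*100,2)
E
python3 - <<'E'
from h import *
im=cv2.imread("pics/top0.png"); p=camera_params("top")
L={"jar_tall":(196,240,.078,.0255),"jar_squat":(422,267,.05,.0255),"dish_large":(346,255,.017,.03),"dish_small":(133,277,.014,.0175),"tube":(262,241,.085,.0145),"stand":(443,202,.024,.045),"fixed":(249,151,.091,.0145),"socket":(279,154,.045,.0225)}
S=4; big=cv2.resize(im,None,fx=S,fy=S,interpolation=cv2.INTER_CUBIC); g=cv2.GaussianBlur(cv2.cvtColor(big,cv2.COLOR_BGR2GRAY),(0,0),3)
for n,(u,v,z,r) in L.items():
    rp=r*p["fx"]/(p["pose"][2,3]-z)*S
    w=int(rp+36); x0,y0=int(u*S-w),int(v*S-w); c=g[y0:y0+2*w,x0:x0+2*w]
    H=cv2.HoughCircles(c,cv2.HOUGH_GRADIENT,1,500,param1=40,param2=8,minRadius=int(rp*.9),maxRadius=int(rp*1.1)+1)
    if H is None: print(n,"none",rp);continue
    a,b,rr=H[0,0]; a+=x0;b+=y0
    X=plane(p,((a+.5)/S-.5,(b+.5)/S-.5),z); print(n,X.round(4),"r",(r*rr/rp).round(4),np.hypot(*X[:2]).round(3))
    cv2.circle(big,(int(a),int(b)),int(rr),(255,0,255),1)
cv2.imwrite("pics/a.png",cv2.resize(big[440:1240,200:1960],(800,364),interpolation=cv2.INTER_AREA))
# rectangles
for n,(u,v,z),box in(("tray",(115,194,.02),(62,160,170,228)),("rack",(265,155,.045),(226,130,304,182))):
    x0,y0,x1,y1=box; c=im[y0:y1,x0:x1].astype(int); bg=np.median(np.vstack([c[0],c[-1]]),0)
    m=(np.abs(c-bg).sum(2)>50).astype(np.uint8); m=cv2.morphologyEx(m,cv2.MORPH_CLOSE,np.ones((5,5)))
    k=max(cv2.findContours(m,0,2)[0],key=cv2.contourArea).reshape(-1,2)+[x0,y0]
    W=np.array([plane(p,q,z)[:2] for q in k],np.float32)*1000; print(n,cv2.minAreaRect(W),cv2.minAreaRect(k.astype(np.float32)))
E
```

```text
jar_tall [0.4563 0.1508 0.078 ] r 0.0251 0.481
jar_squat [ 0.387  -0.3152  0.05  ] r 0.0243 0.499
dish_large [ 0.4156 -0.1603  0.017 ] r 0.0272 0.445
dish_small [0.3806 0.2805 0.014 ] r 0.0169 0.473
tube none 29.37128474195803
stand [ 0.5266 -0.3709  0.024 ] r 0.0447 0.644
fixed [0.6308 0.0363 0.091 ] r 0.0137 0.632
socket [ 0.6329 -0.0253  0.045 ] r 0.0224 0.633
tray ((556.9891357421875, 321.97015380859375), (199.3524627685547, 93.86341857910156), 80.40496826171875) ((117.2883529663086, 194.09414672851562), (91.84102630615234, 44.09606170654297), 8.29714584350586)
rack ((625.908203125, -3.0761260986328125), (76.7190170288086, 146.42051696777344), 2.1964070796966553) ((268.5672607421875, 156.1431121826172), (36.52510070800781, 70.2902603149414), 86.633544921875)
```

View pics/a.png

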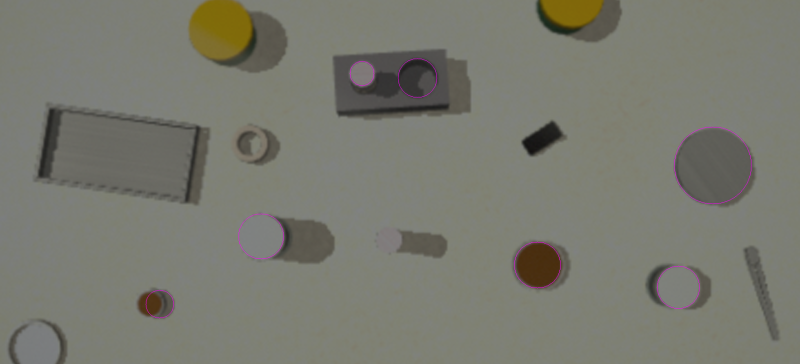

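The fitted circles match the tall jar, squat jar, stand, fixed cap and socket. Socket to fixed cap measures 62 mm, as it should. The small-dish fit was pulled off by its shadow and the tube cap was missed, so I'll redo those two by mask and by cap centre, and take the tray from its corners.

```bash
python3 - <<'E'
from h import *
im=cv2.imread("pics/top0.png"); p=camera_params("top")
hsv=cv2.cvtColor(im,cv2.COLOR_BGR2HSV)
for n,(u,v,z,w) in {"dish_large":(346,255,.015,20),"dish_small":(133,277,.012,14)}.items():
    m=(hsv[v-w:v+w,u-w:u+w,1]>110).astype(np.uint8); M=cv2.moments(m,True); c=(M["m10"]/M["m00"]+u-w,M["m01"]/M["m00"]+v-w)
    print(n,plane(p,c,z).round(4),"d_agar",2*np.sqrt(M["m00"]/np.pi)*(p["pose"][2,3]-z)/p["fx"])
print("tube",plane(p,(263.2,241.8),.085),(hsv[236:249,252:276,2]).tolist()[5])
C=[plane(p,(50+.55*a,110+.55*b),.02)[:2] for a,b in((48,105),(199,127),(187,200),(37,180))]
C=np.array(C);print("tray",C.mean(0),[np.linalg.norm(C[i]-C[i-1]).round(4) for i in range(4)],C[0]-C[1],C[3]-C[2])
# second view: tube cap, jars
q=camera_params("scene")
for n,X in{"tube":[*plane(p,(263.2,241.8),.085)],"tall":[.4563,.1508,.078],"squat":[.387,-.3152,.05],"soc":[.6329,-.0253,.045],"stand":[.5266,-.3709,.024]}.items(): print(n,proj(q,X).round(1))
E
python3 -m jog '{"offset":[[0,-5,0],[0,-5,0],[0,-5,0],[0,-5,0],[-5,-3,0],[-5,-2,0]],"turn":[[0,0,-8.58],[0,0,-8.58],[0,0,0],[0,0,0],[0,0,0],[0,0,0]],"claw":[-1,-1,-1,-1,-1,-1]}'
```

```text
dish_large [ 0.4154 -0.162   0.015 ] d_agar 0.051517495521409336
dish_small [0.3812 0.2926 0.012 ] d_agar 0.026275816916100495
tube [0.4485262  0.01191092 0.085     ] [129, 130, 130, 129, 124, 127, 127, 128, 128, 128, 128, 127, 129, 127, 128, 128, 129, 128, 124, 95, 92, 94, 96, 94]
tray [0.55696813 0.32681537] [np.float64(0.0893), np.float64(0.1823), np.float64(0.0864), np.float64(0.1798)] [0.03084942 0.17964935] [0.0275455  0.17765578]
tube [285.8 168.9]
tall [346.8 164.4]
squat [135.8 190.4]
soc [291.5 237.5]
stand [110.4 242.7]
t: 0.7
eef_pos: [0.2514, 0.3539, 0.2402]
ee_rot: [[-1.0, -0.002, 0.0], [-0.002, 1.0, 0.001], [-0.0, 0.001, -1.0]]
ft_force: [0.2, 1.5, -0.4]
opening: 0.0951
grasp_force: 0.0
```

```bash
python3 -m jog '{"offset":[[-4,-4,0],[-4,-4,0],[-4,-4,0],[-4,-4,0],[-4.5,-4.3,0],[0,0,4],[0,0,4],[0,0,2],[0,0,0],[0,0,0]],"turn":[[0,0,0],[0,0,0],[0,0,0],[0,0,0],[0,0,0],[0,0,0],[0,0,0],[0,0,0],[0,0,0],[0,0,0]],"claw":[-1,-1,-1,-1,-1,-1,-1,-1,-1,-1]}'; python3 - <<'E'
from h import *
p=camera_params("wrist"); im=snapshot("wrist"); cv2.imwrite("pics/w1.png",im); s=state()
print(s["eef_pos"],p["pose"].round(3),p["fx"],proj(p,[.4563,.1508,.078]),proj(p,[s["eef_pos"][0],s["eef_pos"][1],.078]))
E
```

```text
t: 1.7
eef_pos: [0.4293, 0.1797, 0.14]
ee_rot: [[-1.0, 0.0, -0.0], [0.0, 1.0, 0.0], [0.0, 0.0, -1.0]]
ft_force: [0.6, 0.8, 0.1]
opening: 0.095
grasp_force: 0.0
[0.42953793 0.17981707 0.14056502] [[ 0.     0.971  0.239  0.362]
 [ 1.    -0.001  0.001  0.181]
 [ 0.001  0.239 -0.971  0.285]
 [ 0.     0.     0.     1.   ]] 377.8142324034816 [228.03782619 278.76401769] [276.64853385 236.0482346 ]
```

View pics/w1.png

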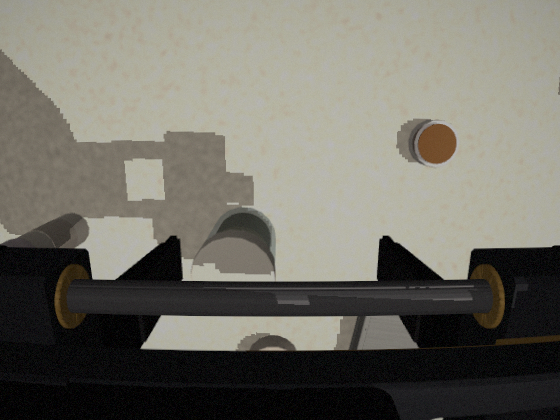

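The wrist picture shows the tall jar's lid between x 190 and 275, about where I predicted it (228,279). The small dish is at (435,143). Diagonal rows lost some travel, so I'll make up the rest before going down.

```bash
python3 - <<'E'
from h import *
p=camera_params("wrist");print(plane(p,(434.5,143),.014))
E
python3 -m jog '{"offset":[[-2.7,-2.9,0],[0,0,0],[0,0,4],[0,0,3.9],[0,0,0],[0,0,0],[0,0,0],[0,0,0],[0,0,0],[0,0,0]],"turn":[[0,0,0],[0,0,0],[0,0,0],[0,0,0],[0,0,0],[0,0,0],[0,0,0],[0,0,0],[0,0,0],[0,0,0]],"claw":[-1,-1,-1,-1,-1,1,1,1,1,1]}'
```

```text
[0.38062902 0.29434344 0.014     ]
t: 2.75
eef_pos: [0.4564, 0.1507, 0.0614]
ee_rot: [[-1.0, 0.0, 0.001], [0.0, 1.0, 0.0], [-0.001, 0.0, -1.0]]
ft_force: [-0.9, 0.5, -0.6]
opening: 0.0605
grasp_force: 0.0
```

```bash
python3 -m jog '{"offset":[[0,0,0],[0,0,0],[0,0,0],[0,0,0],[0,0,0],[0,0,-1],[0,0,-2],[0,0,-2],[0,0,0]],"turn":[[0,0,0],[0,0,0],[0,0,0],[0,0,0],[0,0,0],[0,0,0],[0,0,0],[0,0,0],[0,0,0]],"claw":[1,1,1,1,1,1,1,1,1]}'
python3 -m jog '{"offset":[[-0.8,1.8,0],[-1.5,3,0],[-1.5,3,0],[-1.5,3,0],[-1.5,3,0],[-1.5,3,0],[-1.5,3,0],[-1,2,0],[0,0,0],[0,0,0]],"turn":[[0,0,0],[0,0,0],[0,0,0],[0,0,0],[0,0,0],[0,0,0],[0,0,0],[0,0,0],[0,0,0],[0,0,0]],"claw":[1,1,1,1,1,1,1,1,1,1]}'; python3 - <<'E'
from h import *
im=snapshot("scene"); cv2.imwrite("pics/s2.png",im[80:300,300:560])
E
```

```text
t: 3.65
eef_pos: [0.4568, 0.1507, 0.1127]
ee_rot: [[-1.0, 0.0, 0.003], [0.0, 1.0, 0.001], [-0.003, 0.001, -1.0]]
ft_force: [-0.4, 0.6, -2.1]
opening: 0.0507
grasp_force: 30.0
t: 4.65
eef_pos: [0.5634, 0.3682, 0.1092]
ee_rot: [[-1.0, -0.0, -0.002], [-0.0, 1.0, -0.001], [0.002, -0.001, -1.0]]
ft_force: [0.4, -0.7, -1.9]
opening: 0.0503
grasp_force: 30.0
```

View pics/s2.png

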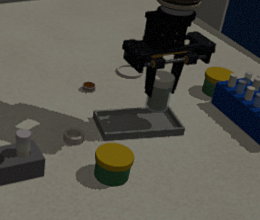

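The jar is held upright over the far half of the tray. I'll lower it, with the last bit slow.

```bash
python3 -m jog '{"offset":[[0,0,1.5],[0,0,1.5],[0,0,0.8],[0,0,0],[0,0,0.2],[0,0,0.1],[0,0,0]],"turn":[[0,0,0],[0,0,0],[0,0,0],[0,0,0],[0,0,0],[0,0,0],[0,0,0]],"claw":[1,1,1,1,1,1,1]}'; python3 -m jog '{"offset":[[0,0,0.1],[0,0,0]],"turn":[[0,0,0],[0,0,0]],"claw":[1,1]}'
```

```text
t: 5.4
eef_pos: [0.5642, 0.3686, 0.0699]
ee_rot: [[-1.0, 0.0, 0.0], [0.0, 1.0, 0.0], [-0.0, 0.0, -1.0]]
ft_force: [0.6, 0.9, -2.7]
opening: 0.0504
grasp_force: 30.0
t: 5.6
eef_pos: [0.5642, 0.3686, 0.0688]
ee_rot: [[-1.0, 0.0, 0.0], [0.0, 1.0, 0.0], [-0.0, 0.0, -1.0]]
ft_force: [0.4, 0.2, -2.4]
opening: 0.0505
grasp_force: 30.0
```

```bash
for i in 1 2 3; do python3 -m jog '{"offset":[[0,0,0.1],[0,0,0]],"turn":[[0,0,0],[0,0,0]],"claw":[1,1]}' | egrep 'eef|ft'; done
```

```text
eef_pos: [0.5641, 0.3686, 0.0676]
ft_force: [-0.1, -0.2, -2.3]
eef_pos: [0.5641, 0.3686, 0.0665]
ft_force: [0.5, -0.2, -2.1]
eef_pos: [0.5643, 0.3686, 0.066]
ft_force: [-1.2, -0.5, 1.5]
```

```bash
python3 -m jog '{"offset":[[0,0,0],[0,0,0],[0,0,0],[0,0,0],[0,0,-2],[0,0,-3.5],[0,0,-3.5],[1.2,-4.6,0],[1.2,-4.6,0],[1.2,-4.6,0],[1.2,-4.6,0],[1.2,-4.6,0]],"turn":[[0,0,0],[0,0,0],[0,0,0],[0,0,0],[0,0,0],[0,0,0],[0,0,0],[0,0,0],[0,0,0],[0,0,0],[0,0,0],[0,0,0]],"claw":[-0.5,-0.5,-0.5,-0.5,-0.5,-1,-1,-1,-1,-1,-1,-1]}'
python3 -m jog '{"offset":[[1.2,-4.6,0],[1.2,-4.6,0],[1.2,-4.6,0],[1.2,-4.6,0],[1.2,-4.6,0],[1.2,-4.6,0],[1.2,-4.6,0],[1.2,-4.6,0],[0,0,0],[0,0,0],[0,0,0]],"turn":[[0,0,0],[0,0,0],[0,0,0],[0,0,0],[0,0,0],[0,0,0],[0,0,0],[0,0,0],[0,0,0],[0,0,0],[0,0,0]],"claw":[-1,-1,-1,-1,-1,-1,-1,-1,-1,-1,-1]}'; python3 - <<'E'
from h import *
p=camera_params("wrist"); im=snapshot("wrist"); cv2.imwrite("pics/w3.png",np.hstack([im[:,:],im[:,:0]])); s=state()
print(s["eef_pos"],proj(p,[.387,-.3152,.05]))
cv2.imwrite("pics/s3.png",np.vstack([im,cv2.resize(snapshot("scene")[120:230,300:580],None,fx=1.65,fy=1.65)[:180,:560] if 0 else cv2.resize(snapshot("top")[150:240,40:320],(560,180))]))
E
```

```text
t: 7.4
eef_pos: [0.5033, 0.137, 0.1558]
ee_rot: [[-1.0, -0.0, 0.001], [-0.0, 1.0, 0.0], [-0.001, 0.0, -1.0]]
ft_force: [1.5, 0.4, -0.6]
opening: 0.0952
grasp_force: 0.0
t: 8.5
eef_pos: [0.408, -0.2286, 0.1556]
ee_rot: [[-1.0, -0.0, -0.0], [-0.0, 1.0, 0.0], [0.0, 0.0, -1.0]]
ft_force: [-0.0, 0.2, 0.2]
opening: 0.095
grasp_force: 0.0
[ 0.40821902 -0.22832682  0.15565448] [149.91217909 186.108831  ]
```

View pics/s3.png

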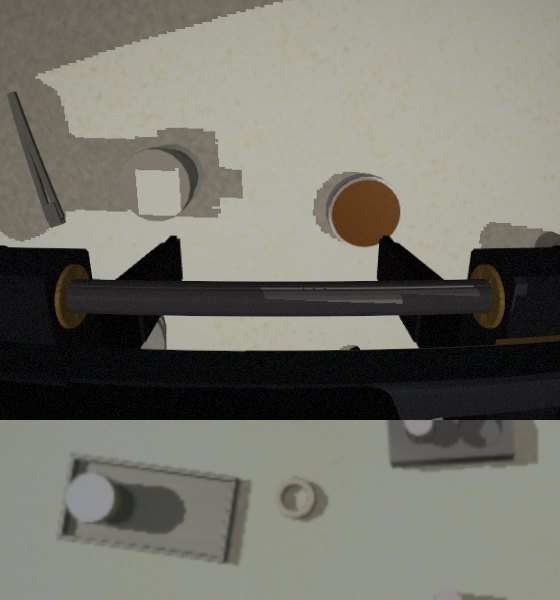

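The tall jar stands in the far end of the tray. In the wrist view the squat lid is centred at about (155,184), within 5 px of the prediction. The large dish is at (365,211).

```bash
python3 - <<'E'
from h import *
p=camera_params("wrist");print(plane(p,(365,211),.017),plane(p,(155.5,184.5),.05))
E
python3 -m jog '{"offset":[[1,-4.2,0],[1,-4.3,0],[0,0,0],[0,0,4],[0,0,4],[0,0,3.4],[0,0,0],[0,0,0],[0,0,0],[0,0,0]],"turn":[[0,0,0],[0,0,0],[0,0,0],[0,0,0],[0,0,0],[0,0,0],[0,0,0],[0,0,0],[0,0,0],[0,0,0]],"claw":[-1,-1,-1,-1,-1,-1,-1,1,1,1]}'
python3 -m jog '{"offset":[[0,0,0],[0,0,0],[0,0,0],[0,0,0],[0,0,0],[0,0,0],[0,0,0]],"turn":[[0,0,0],[0,0,0],[0,0,0],[0,0,0],[0,0,0],[0,0,0],[0,0,0]],"claw":[1,1,1,1,1,1,1]}'
```

```text
[ 0.41316981 -0.15963187  0.017     ] [ 0.38631884 -0.31091853  0.05      ]
t: 9.6
eef_pos: [0.3886, -0.3146, 0.0433]
ee_rot: [[-1.0, -0.0, 0.002], [-0.0, 1.0, -0.002], [-0.002, -0.002, -1.0]]
ft_force: [0.2, -0.4, -0.4]
opening: 0.0769
grasp_force: 0.0
t: 10.3
eef_pos: [0.388, -0.3144, 0.0419]
ee_rot: [[-1.0, 0.0, 0.0], [0.0, 1.0, -0.0], [-0.0, -0.0, -1.0]]
ft_force: [0.7, 1.2, 6.6]
opening: 0.0505
grasp_force: 30.0
```

```bash
python3 -m jog '{"offset":[[0,0,-1],[0,0,-3],[0,0,-4],[0,0,-4],[0,0,-1],[-0.5,2,0],[-1,3.5,0],[-1.1,4.2,0],[-1.1,4.2,0],[-1.1,4.2,0],[-1.1,4.2,0],[-1.1,4.2,0]],"turn":[[0,0,0],[0,0,0],[0,0,0],[0,0,0],[0,0,0],[0,0,0],[0,0,0],[0,0,0],[0,0,0],[0,0,0],[0,0,0],[0,0,0]],"claw":[1,1,1,1,1,1,1,1,1,1,1,1]}'
python3 -m jog '{"offset":[[-1.2,4.2,0],[-1.2,4.2,0],[-1.2,4.2,0],[-1.2,4.2,0],[-1.2,4.2,0],[-1.2,4.2,0],[-1.2,4.2,0],[-0.7,2,0],[0,0,0],[0,0,0]],"turn":[[0,0,0],[0,0,0],[0,0,0],[0,0,0],[0,0,0],[0,0,0],[0,0,0],[0,0,0],[0,0,0],[0,0,0]],"claw":[1,1,1,1,1,1,1,1,1,1]}'
```

```text
t: 11.5
eef_pos: [0.4579, -0.0477, 0.1713]
ee_rot: [[-1.0, 0.001, -0.001], [0.001, 1.0, 0.0], [0.001, 0.0, -1.0]]
ft_force: [0.9, -0.5, -2.6]
opening: 0.0506
grasp_force: 30.0
t: 12.5
eef_pos: [0.5485, 0.2644, 0.1709]
ee_rot: [[-1.0, -0.001, -0.002], [-0.001, 1.0, -0.001], [0.002, -0.001, -1.0]]
ft_force: [-0.1, -0.1, -2.0]
opening: 0.0505
grasp_force: 30.0
```

```bash
python3 -m jog '{"offset":[[0,1.6,0],[0,0,2],[0,0,4],[0,0,3.5],[0,0,1.5],[0,0,0.8],[0,0,0],[0,0,0]],"turn":[[0,0,0],[0,0,0],[0,0,0],[0,0,0],[0,0,0],[0,0,0],[0,0,0],[0,0,0]],"claw":[1,1,1,1,1,1,1,1]}'; for i in 1 2 ; do python3 -m jog '{"offset":[[0,0,0.1],[0,0,0]],"turn":[[0,0,0],[0,0,0]],"claw":[1,1]}' | egrep 'eef|ft'; done
```

```text
t: 13.3
eef_pos: [0.5498, 0.2807, 0.055]
ee_rot: [[-1.0, 0.0, 0.002], [0.0, 1.0, 0.001], [-0.002, 0.001, -1.0]]
ft_force: [-0.0, 0.2, -1.4]
opening: 0.0506
grasp_force: 30.0
eef_pos: [0.5495, 0.2807, 0.0536]
ft_force: [-0.8, -0.3, -1.3]
eef_pos: [0.5492, 0.2806, 0.0518]
ft_force: [0.1, -0.1, -1.0]
```

```bash
for i in 1 2 3 4 5; do python3 -m jog '{"offset":[[0,0,0.1],[0,0,0]],"turn":[[0,0,0],[0,0,0]],"claw":[1,1]}' | egrep 'eef|ft'; done
```

```text
eef_pos: [0.5491, 0.2805, 0.0505]
ft_force: [0.1, -0.7, -2.1]
eef_pos: [0.5491, 0.2806, 0.0495]
ft_force: [-0.1, -0.1, -1.9]
eef_pos: [0.5491, 0.2806, 0.0485]
ft_force: [0.1, -0.1, -1.4]
eef_pos: [0.5491, 0.2805, 0.0475]
ft_force: [0.0, -0.0, -1.3]
eef_pos: [0.5492, 0.2806, 0.0469]
ft_force: [-0.3, -1.2, 3.2]
```

```bash
python3 -m jog '{"offset":[[0,0,0],[0,0,0],[0,0,0],[0,0,0],[0,0,-2],[0,0,-4],[0,0,-4.5],[1.3,-4.3,0],[1.3,-4.3,0],[1.3,-4.3,0],[1.3,-4.3,0],[1.3,-4.3,0]],"turn":[[0,0,0],[0,0,0],[0,0,0],[0,0,0],[0,0,0],[0,0,0],[0,0,0],[0,0,0],[0,0,0],[0,0,0],[0,0,0],[0,0,0]],"claw":[-0.5,-0.5,-0.5,-0.5,-0.5,-1,-1,-1,-1,-1,-1,-1]}' | head -2
python3 -m jog '{"offset":[[1.3,-4.2,0],[1.3,-4.2,0],[1.3,-4.2,0],[1.3,-4.2,0],[1.3,-4.2,0],[0,0,0],[0,0,0]],"turn":[[0,0,0],[0,0,0],[0,0,0],[0,0,0],[0,0,0],[0,0,0],[0,0,0]],"claw":[-1,-1,-1,-1,-1,-1,-1]}' | head -2
python3 - <<'E'
from h import *
cv2.imwrite("pics/s4.png",np.vstack([snapshot("top")[150:260,40:320],snapshot("scene")[120:230,300:580]]) if 0 else np.hstack([cv2.resize(snapshot("top")[150:290,40:240],None,fx=2,fy=2),cv2.resize(snapshot("scene")[150:290,350:550],None,fx=2,fy=2)]))
E
```

```text
t: 15.9
eef_pos: [0.4833, 0.0642, 0.1518]
t: 16.6
eef_pos: [0.4188, -0.145, 0.1517]
```

View pics/s4.png

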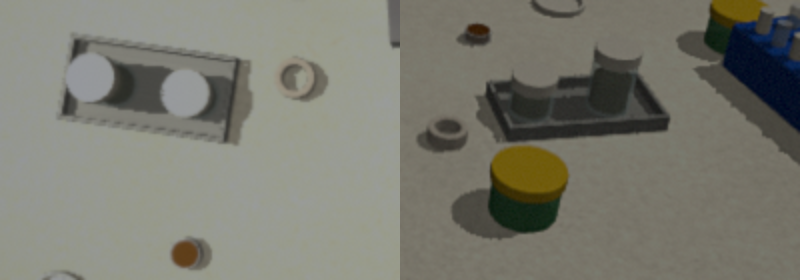

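Both jars stand upright in the tray. Next is the large dish.

```bash
python3 -m jog '{"offset":[[0.4,-1.6,0],[0,0,4],[0,0,4],[0,0,3],[0,0,0.8],[0,0,0],[0,0,0.5],[0,0,0],[0,0,0]],"turn":[[0,0,0],[0,0,0],[0,0,0],[0,0,0],[0,0,0],[0,0,0],[0,0,0],[0,0,0],[0,0,0]],"claw":[-1,-1,-1,-1,-1,-1,-1,-1,-1]}'
```

```text
t: 17.6
eef_pos: [0.4154, -0.1605, 0.0295]
ee_rot: [[-1.0, 0.0, 0.001], [0.0, 1.0, -0.001], [-0.001, -0.001, -1.0]]
ft_force: [-0.9, 0.0, 0.5]
opening: 0.0952
grasp_force: 0.0
```

```bash
python3 -m jog '{"offset":[[0,0,0.1],[0,0,0],[0,0,0],[0,0,0],[0,0,0],[0,0,0],[0,0,0],[0,0,0],[0,0,0]],"turn":[[0,0,0],[0,0,0],[0,0,0],[0,0,0],[0,0,0],[0,0,0],[0,0,0],[0,0,0],[0,0,0]],"claw":[1,1,1,1,1,1,1,1,1]}'
```

```text
t: 18.5
eef_pos: [0.415, -0.1604, 0.0276]
ee_rot: [[-1.0, 0.0, 0.0], [0.0, 1.0, 0.0], [-0.0, 0.0, -1.0]]
ft_force: [-1.1, -0.6, 2.1]
opening: 0.0596
grasp_force: 30.0
```

```bash
python3 -m jog '{"offset":[[0,0,-1],[0,0,-3],[0,0,-3],[0,0,-0.5],[-1.2,-2.2,0],[-1.9,-3.6,0],[-2.1,-4,0],[-2.1,-4,0],[-2.1,-4,0],[-1.8,-3.3,0],[0,0,0],[0,0,0]],"turn":[[0,0,0],[0,0,0],[0,0,0],[0,0,0],[0,0,0],[0,0,0],[0,0,0],[0,0,0],[0,0,0],[0,0,0],[0,0,0],[0,0,0]],"claw":[1,1,1,1,1,1,1,1,1,1,1,1]}'; python3 - <<'E'
from h import *
p=camera_params("wrist"); im=snapshot("wrist"); cv2.imwrite("pics/w5.png",im); X=state()["eef_pos"]
print(X,proj(p,[.5266,-.3709,.024]),proj(p,[X[0],X[1],X[2]-.028+.017]))
E
```

```text
t: 19.7
eef_pos: [0.5264, -0.3714, 0.1017]
ee_rot: [[-1.0, 0.001, -0.001], [0.001, 1.0, 0.001], [0.001, 0.001, -1.0]]
ft_force: [0.4, 0.1, 0.1]
opening: 0.0594
grasp_force: 30.0
[ 0.52625685 -0.37072837  0.10190571] [277.26011168 228.1014174 ] [277.17719842 270.85943033]
```

View pics/w5.png

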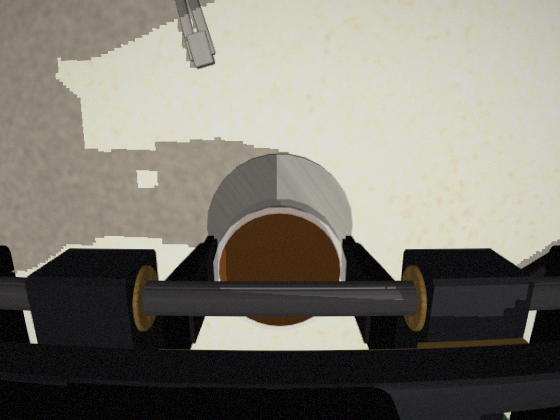

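The stand's disc spans columns 207–352 with its top at row 154, so its centre is near (279,226). The dish rim's top at row 206 puts the dish centre near (280,270). Both are as predicted.

```bash
python3 -m jog '{"offset":[[0,0,1],[0,0,2],[0,0,1.3],[0,0,0.4],[0,0,0],[0,0,0]],"turn":[[0,0,0],[0,0,0],[0,0,0],[0,0,0],[0,0,0],[0,0,0]],"claw":[1,1,1,1,1,1]}' | egrep 'eef|ft'; for i in 1 2 3 ; do python3 -m jog '{"offset":[[0,0,0.1],[0,0,0]],"turn":[[0,0,0],[0,0,0]],"claw":[1,1]}' | egrep 'eef|ft'; done
```

```text
eef_pos: [0.5271, -0.3714, 0.056]
ft_force: [0.4, 0.1, -0.5]
eef_pos: [0.5271, -0.3715, 0.055]
ft_force: [-0.5, -0.2, -1.2]
eef_pos: [0.5269, -0.3714, 0.0537]
ft_force: [0.3, 0.4, -1.8]
eef_pos: [0.5269, -0.3714, 0.0525]
ft_force: [0.4, -0.8, -0.5]
```

```bash
for i in 1 2 ; do python3 -m jog '{"offset":[[0,0,0.05],[0,0,0]],"turn":[[0,0,0],[0,0,0]],"claw":[1,1]}' | egrep 'eef|ft'; done
```

```text
eef_pos: [0.5269, -0.3714, 0.052]
ft_force: [-0.0, 0.1, -0.4]
eef_pos: [0.527, -0.3714, 0.0517]
ft_force: [-0.6, -1.1, 0.9]
```

```bash
python3 -m jog '{"offset":[[0,0,0.05],[0,0,0]],"turn":[[0,0,0],[0,0,0]],"claw":[1,1]}' | egrep 'eef|ft'; python3 -m jog '{"offset":[[0,0,0],[0,0,0],[0,0,0],[0,0,0],[0,0,-1],[0,0,-4],[0,0,-4],[0,0,0],[0,0,0]],"turn":[[0,0,0],[0,0,0],[0,0,0],[0,0,0],[0,0,0],[0,0,0],[0,0,0],[0,0,0],[0,0,0]],"claw":[-0.7,-0.7,-0.7,-0.7,-0.7,-1,-1,-1,-1]}' | egrep 'eef|ft|open'; python3 - <<'E'
from h import *
p=camera_params("top"); im=snapshot("top"); 
pw=camera_params("wrist"); w=snapshot("wrist"); cv2.imwrite("pics/w6.png",w); print(state()["eef_pos"],proj(pw,[.5267,-.371,.024]),proj(pw,[.527,-.3714,.041]))
E
```

```text
eef_pos: [0.527, -0.3714, 0.0516]
ft_force: [-1.1, 1.4, 5.0]
eef_pos: [0.5271, -0.3716, 0.1425]
ft_force: [-0.2, 0.0, 0.0]
opening: 0.0948
[ 0.52660232 -0.37111181  0.14053543] [277.28336407 211.59127668] [276.58224402 218.28850418]
```

View pics/w6.png

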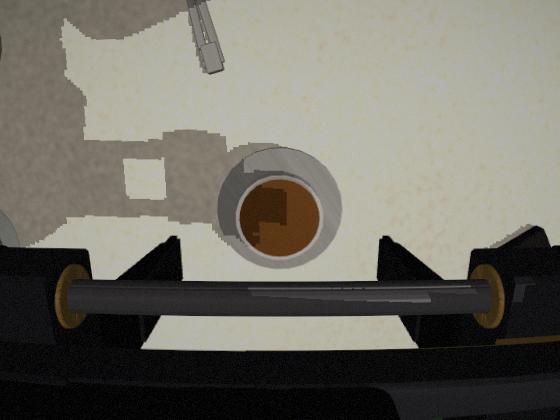

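The dish lies flat, its centre at (280,217) against the stand's at (280,208). With the perspective allowed for, that is about 1 mm off centre. Next, the small dish.

```bash
python3 -m jog '{"offset":[[0,0,-2],[1,4.5,0],[1,4.5,0],[1,4.5,0],[1,4.5,0],[1,4.5,0],[1,4.5,0],[1,4.5,0],[1,4.5,0],[1,4.5,0],[1,4.5,0],[1,4.5,0]],"turn":[[0,0,0],[0,0,0],[0,0,0],[0,0,0],[0,0,0],[0,0,0],[0,0,0],[0,0,0],[0,0,0],[0,0,0],[0,0,0],[0,0,0]],"claw":[-1,-1,-1,-1,-1,-1,-1,-1,-1,-1,-1,-1]}' | egrep 'eef|ft|open'
python3 -m jog '{"offset":[[1,4.5,0],[1,4.5,0],[1,4.5,0],[0.5,2,0],[0,0,0],[0,0,0]],"turn":[[0,0,0],[0,0,0],[0,0,0],[0,0,0],[0,0,0],[0,0,0]],"claw":[-1,-1,-1,-1,-1,-1]}' | egrep 'eef|ft|open'
```

```text
eef_pos: [0.416, 0.1252, 0.1604]
ft_force: [0.8, 0.2, -0.2]
opening: 0.0951
eef_pos: [0.3817, 0.2784, 0.1604]
ft_force: [0.4, -0.5, 0.1]
opening: 0.0953
```

```bash
python3 -m jog '{"offset":[[0,1.45,0],[0,0,4],[0,0,4],[0,0,3],[0,0,1.2],[0,0,0],[0,0,0.5],[0,0,0],[0,0,0]],"turn":[[0,0,0],[0,0,0],[0,0,0],[0,0,0],[0,0,0],[0,0,0],[0,0,0],[0,0,0],[0,0,0]],"claw":[-1,-1,-1,-1,-1,-1,-1,-1,-1]}' | egrep 'eef|ft|open'; python3 - <<'E'
from h import *
p=camera_params("wrist"); w=snapshot("wrist"); hsv=cv2.cvtColor(w,cv2.COLOR_BGR2HSV); m=((hsv[...,1]>110)&(hsv[...,0]<20)).astype(np.uint8)[:330,185:375]
c=max(cv2.findContours(m,0,2)[0],key=cv2.contourArea); print(cv2.boundingRect(c)); X=state()["eef_pos"]; print(proj(p,[X[0],X[1],.013]))
cv2.imwrite("pics/w7.png",w[150:,130:430])
E
```

```text
eef_pos: [0.3825, 0.2933, 0.0351]
ft_force: [0.3, 0.1, -0.5]
opening: 0.095
(65, 230, 61, 52)
[275.84415691 261.469644  ]
```

View pics/w7.png

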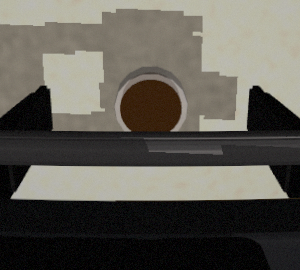

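The small dish is centred between the fingers, with the agar's column centre at 280 and the expected value 279.

```bash
python3 -m jog '{"offset":[[0,0,0.5],[0,0,0.1],[0,0,0],[0,0,0],[0,0,0],[0,0,0],[0,0,0],[0,0,0],[0,0,0],[0,0,0],[0,0,0],[0,0,0]],"turn":[[0,0,0],[0,0,0],[0,0,0],[0,0,0],[0,0,0],[0,0,0],[0,0,0],[0,0,0],[0,0,0],[0,0,0],[0,0,0],[0,0,0]],"claw":[-1,-1,-1,1,1,1,1,1,1,1,1,1]}';python3 -m jog '{"offset":[[0,0,0],[0,0,0],[0,0,0],[0,0,0]],"turn":[[0,0,0],[0,0,0],[0,0,0],[0,0,0]],"claw":[1,1,1,1]}'
```

```text
t: 26.5
eef_pos: [0.3821, 0.2931, 0.0281]
ee_rot: [[-1.0, 0.0, 0.0], [0.0, 1.0, 0.0], [-0.0, 0.0, -1.0]]
ft_force: [-0.3, 0.1, 0.1]
opening: 0.0339
grasp_force: 30.0
t: 26.9
eef_pos: [0.3822, 0.2931, 0.0281]
ee_rot: [[-1.0, 0.0, 0.0], [0.0, 1.0, 0.0], [-0.0, 0.0, -1.0]]
ft_force: [-1.3, 0.5, -1.0]
opening: 0.0342
grasp_force: 30.0
```

```bash
python3 -m jog '{"offset":[[0,0,-1],[0,0,-3],[0,0,-4],[0,0,-4],[0,0,-1],[-0.5,-2,0],[-0.8,-3.5,0],[-0.9,-4.1,0],[-0.9,-4.1,0],[-0.9,-4.1,0],[-0.9,-4.1,0],[-0.9,-4.1,0]],"turn":[[0,0,0],[0,0,0],[0,0,0],[0,0,0],[0,0,0],[0,0,0],[0,0,0],[0,0,0],[0,0,0],[0,0,0],[0,0,0],[0,0,0]],"claw":[1,1,1,1,1,1,1,1,1,1,1,1]}' | egrep 'eef|ft|open'
python3 -m jog '{"offset":[[-0.9,-4.1,0],[-0.9,-4.1,0],[-0.9,-4.1,0],[-0.9,-4.1,0],[-0.9,-4.1,0],[-0.9,-4.1,0],[-0.9,-4.1,0],[-0.9,-4.1,0],[-0.6,-3,0],[0,0,0],[0,0,0]],"turn":[[0,0,0],[0,0,0],[0,0,0],[0,0,0],[0,0,0],[0,0,0],[0,0,0],[0,0,0],[0,0,0],[0,0,0],[0,0,0]],"claw":[1,1,1,1,1,1,1,1,1,1,1]}' | egrep 'eef|ft|open'
```

```text
eef_pos: [0.4399, 0.0314, 0.1581]
ft_force: [1.0, 0.3, 0.2]
opening: 0.034
eef_pos: [0.5173, -0.3247, 0.1574]
ft_force: [0.8, 0.3, 0.1]
opening: 0.034
```

```bash
python3 -m jog '{"offset":[[-1,-4.67,0],[0,0,0],[0,0,3],[0,0,3.5],[0,0,0],[0,0,0]],"turn":[[0,0,0],[0,0,0],[0,0,0],[0,0,0],[0,0,0],[0,0,0]],"claw":[1,1,1,1,1,1]}' | egrep 'eef|ft|open'
python3 - <<'E'
from h import *
p=camera_params("wrist"); w=snapshot("wrist"); X=state()["eef_pos"]; print(X,proj(p,[.527,-.3714,.041]),proj(p,[X[0],X[1],X[2]-.014]))
cv2.imwrite("pics/w8.png",w[100:,130:430])
E
```

```text
eef_pos: [0.5281, -0.3706, 0.0936]
ft_force: [0.6, -0.6, -0.0]
opening: 0.0341
[ 0.52843925 -0.37114552  0.09450575] [274.76623237 239.11724299] [274.48044533 269.96281313]
```

View pics/w8.png

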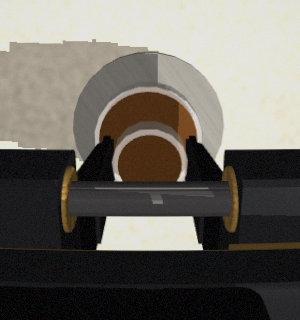

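The small dish's column centre (279) matches the large one's (279). Along x, the agar edges put them within about 1 mm of each other. I'll lower it.

```bash
python3 -m jog '{"offset":[[0.05,-0.05,0.8],[0,0,0.8],[0,0,0.3],[0,0,0],[0,0,0]],"turn":[[0,0,0],[0,0,0],[0,0,0],[0,0,0],[0,0,0]],"claw":[1,1,1,1,1]}' | egrep 'eef|ft'; for i in 1 2 3; do python3 -m jog '{"offset":[[0,0,0.1],[0,0,0]],"turn":[[0,0,0],[0,0,0]],"claw":[1,1]}' | egrep 'eef|ft'; done
```

```text
eef_pos: [0.5274, -0.3722, 0.0742]
ft_force: [0.3, -0.2, 0.3]
eef_pos: [0.5274, -0.3721, 0.0731]
ft_force: [0.0, -0.3, -0.1]
eef_pos: [0.5274, -0.3721, 0.072]
ft_force: [0.5, 0.0, -0.2]
eef_pos: [0.5274, -0.3721, 0.071]
ft_force: [-0.3, -0.0, -0.4]
```

```bash
python3 -m jog '{"offset":[[0,0.06,0.1],[0,0,0]],"turn":[[0,0,0],[0,0,0]],"claw":[1,1]}' | egrep 'eef|ft';for i in 1 2 3; do python3 -m jog '{"offset":[[0,0,0.05],[0,0,0]],"turn":[[0,0,0],[0,0,0]],"claw":[1,1]}' | egrep 'eef|ft'; done
```

```text
eef_pos: [0.5274, -0.3714, 0.07]
ft_force: [-0.1, 0.3, 0.6]
eef_pos: [0.5274, -0.3715, 0.0695]
ft_force: [-0.1, -0.4, -0.4]
eef_pos: [0.5275, -0.3715, 0.0692]
ft_force: [0.0, 0.3, 0.6]
eef_pos: [0.5275, -0.3716, 0.0691]
ft_force: [-0.7, 1.4, 5.5]
```

```bash
python3 -m jog '{"offset":[[0,0,0],[0,0,0],[0,0,0],[0,0,0],[0,0,-1],[0,0,-4],[0,0,-4],[0,0,0],[0,0,0]],"turn":[[0,0,0],[0,0,0],[0,0,0],[0,0,0],[0,0,0],[0,0,0],[0,0,0],[0,0,0],[0,0,0]],"claw":[-0.4,-0.4,-0.4,-0.4,-0.4,-1,-1,-1,-1]}' | egrep 'eef|ft|open'; python3 - <<'E'
from h import *
p=camera_params("wrist"); w=snapshot("wrist"); print(proj(p,[.527,-.3714,.041]),proj(p,[.5272,-.3714,.055]))
cv2.imwrite("pics/w9.png",cv2.resize(w[120:280,180:380],None,fx=3,fy=3))
E
```

```text
eef_pos: [0.5276, -0.3716, 0.16]
ft_force: [0.3, 0.0, -0.3]
opening: 0.092
[277.50540273 209.99723159] [277.40149879 215.3007436 ]
```

View pics/w9.png

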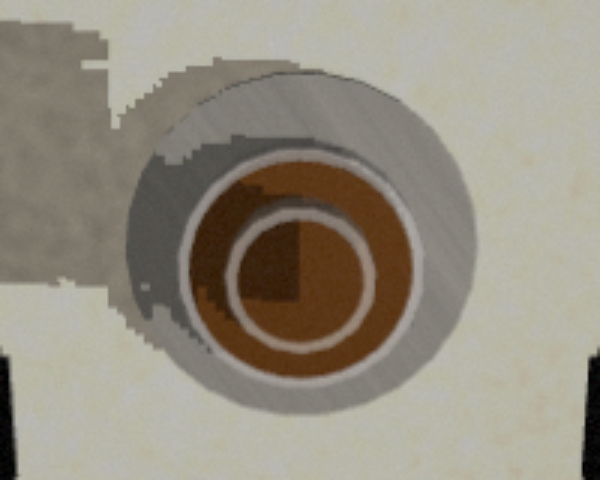

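The stack is centred: large dish at (300,266) and small at (301,280) in the crop, where perspective alone predicts a 16 px shift against the 14 px seen. Now the tube. I'll turn the gripper 90° so that its fingers clear the fixed tube.

```bash
python3 -m jog '{"offset":[[0.85,4.2,0],[0.85,4.2,0],[0.85,4.2,0],[0.85,4.2,0],[0.85,4.2,0],[0.85,4.2,0],[0.85,4.2,0],[0.85,4.2,0],[0.85,4.2,0],[0,0,0]],"turn":[[0,0,0],[0,0,0],[0,0,0],[0,0,0],[0,0,0],[0,0,0],[0,0,0],[0,0,0],[0,0,0],[0,0,0]],"claw":[-1,-1,-1,-1,-1,-1,-1,-1,-1,-1]}' | egrep 'eef|ft|open'; python3 -m jog '{"offset":[[0,0,0],[0,0,0],[0,0,0],[0,0,0],[0,0,0],[0,0,0],[0,0,0],[0,0,0],[0,0,0],[0,0,0],[0,0,0],[0,0,0]],"turn":[[0,0,8.5],[0,0,8.5],[0,0,8.5],[0,0,8.5],[0,0,8.5],[0,0,8.5],[0,0,8.5],[0,0,8.5],[0,0,8.5],[0,0,8.5],[0,0,5],[0,0,0]],"claw":[-1,-1,-1,-1,-1,-1,-1,-1,-1,-1,-1,-1]}' | egrep 'eef|ft|open|rot';  python3 - <<'E'
from h import *
p=camera_params("wrist"); w=snapshot("wrist"); print(state()["eef_pos"],state()["q"],p["pose"].round(3)[:3],proj(p,[.4485,.0119,.085]),proj(p,[.4485,.0119,.0]))
cv2.imwrite("pics/w10.png",w)
E
```

```text
eef_pos: [0.4491, 0.0101, 0.1578]
ft_force: [-0.4, -0.1, -0.7]
opening: 0.0951
eef_pos: [0.4509, 0.006, 0.1579]
ee_rot: [[0.002, 1.0, -0.001], [1.0, -0.002, 0.0], [0.0, -0.001, -1.0]]
ft_force: [-0.2, 0.8, 0.3]
opening: 0.0954
[0.45089418 0.00604811 0.15802014] [-1.33271844e-01  3.67340810e-01  2.06291533e+00  5.11099998e-05
  7.12634299e-01 -1.34647220e-01] [[ 1.    -0.002 -0.002  0.451]
 [-0.002 -0.971 -0.239  0.074]
 [-0.002  0.239 -0.971  0.303]] [276.18885575 222.51487018] [277.19873451 193.91228782]
```

View pics/w10.png

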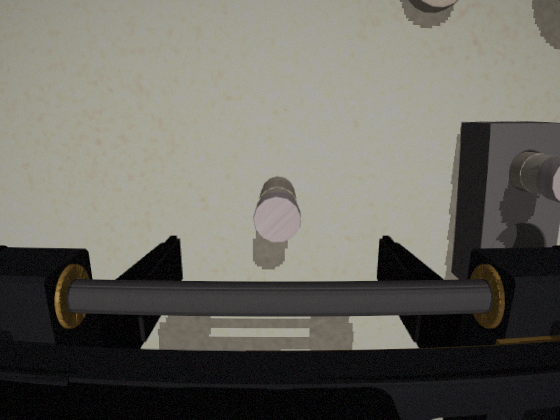

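The tube's cap is at (277,217), some 2 mm from the prediction once the wrist camera's known bias is taken out. I'll take the tube at (0.448, 0.013).

```bash
python3 -m jog '{"offset":[[0.7,-0.3,0],[0,0,0],[0,0,4],[0,0,3.7],[0,0,1],[0,0,0],[0,0,0],[0,0,0],[0,0,0],[0,0,0],[0,0,0],[0,0,0]],"turn":[[0,0,0],[0,0,0],[0,0,0],[0,0,0],[0,0,0],[0,0,0],[0,0,0],[0,0,0],[0,0,0],[0,0,0],[0,0,0],[0,0,0]],"claw":[-1,-1,-1,-1,-1,-1,1,1,1,1,1,1]}' | egrep 'eef|ft|open'; python3 -m jog '{"offset":[[0,0,0],[0,0,0],[0,0,0],[0,0,0],[0,0,0],[0,0,0],[0,0,0],[0,0,0]],"turn":[[0,0,0],[0,0,0],[0,0,0],[0,0,0],[0,0,0],[0,0,0],[0,0,0],[0,0,0]],"claw":[1,1,1,1,1,1,1,1]}'
```

```text
eef_pos: [0.4481, 0.0135, 0.0718]
ft_force: [0.1, -0.1, -0.9]
opening: 0.0525
t: 36.95
eef_pos: [0.448, 0.0135, 0.0716]
ee_rot: [[0.0, 1.0, -0.0], [1.0, -0.0, 0.0], [0.0, -0.0, -1.0]]
ft_force: [-0.2, -0.6, -0.1]
opening: 0.0284
grasp_force: 30.0
```

```bash
python3 -m jog '{"offset":[[0,0,-1],[0,0,-3],[0,0,-4],[0,0,-4],[-0.6,2.5,0],[-0.8,4,0],[-0.8,4,0],[-0.8,4,0],[-0.9,4,0],[0,0,0],[0,0,0]],"turn":[[0,0,0],[0,0,0],[0,0,0],[0,0,0],[0,0,0],[0,0,0],[0,0,0],[0,0,0],[0,0,0],[0,0,0],[0,0,0]],"claw":[1,1,1,1,1,1,1,1,1,1,1]}'
```

```text
t: 38.05
eef_pos: [0.6328, -0.0256, 0.1915]
ee_rot: [[0.0, 1.0, -0.001], [1.0, -0.0, 0.0], [0.0, -0.001, -1.0]]
ft_force: [-0.0, -0.5, -1.6]
opening: 0.0281
grasp_force: 30.0
```

```bash
python3 -m jog '{"offset":[[0,0,2],[0,0,3],[0,0,2],[0,0,0],[0,0,0.5],[0,0,0.5],[0,0,0.5],[0,0,0]],"turn":[[0,0,0],[0,0,0],[0,0,0],[0,0,0],[0,0,0],[0,0,0],[0,0,0],[0,0,0]],"claw":[1,1,1,1,1,1,1,1]}' | egrep 'eef|ft'; python3 -m jog '{"offset":[[0,0,0.8],[0,0,0.8],[0,0,0.6],[0,0,0.2],[0,0,0],[0,0,0]],"turn":[[0,0,0],[0,0,0],[0,0,0],[0,0,0],[0,0,0],[0,0,0]],"claw":[1,1,1,1,1,1]}' | egrep 'eef|ft'; for i in 1 2 3; do python3 -m jog '{"offset":[[0,0,0.1],[0,0,0]],"turn":[[0,0,0],[0,0,0]],"claw":[1,1]}' | egrep 'eef|ft'; done
```

```text
eef_pos: [0.6328, -0.0255, 0.1065]
ft_force: [0.1, 0.2, -0.2]
eef_pos: [0.6331, -0.0255, 0.0827]
ft_force: [0.8, -0.4, -0.1]
eef_pos: [0.6331, -0.0256, 0.0817]
ft_force: [0.6, 0.2, -0.5]
eef_pos: [0.633, -0.0255, 0.0806]
ft_force: [-0.6, -0.8, -1.3]
eef_pos: [0.633, -0.0256, 0.0795]
ft_force: [0.6, -0.2, -0.4]
```

```bash
python3 -m jog '{"offset":[[0,0,0.1],[0,0,0]],"turn":[[0,0,0],[0,0,0]],"claw":[1,1]}' | egrep 'eef|ft'; for i in 1 2 3; do python3 -m jog '{"offset":[[0,0,0.05],[0,0,0]],"turn":[[0,0,0],[0,0,0]],"claw":[1,1]}' | egrep 'eef|ft'; done
```

```text
eef_pos: [0.633, -0.0256, 0.0785]
ft_force: [0.6, -0.3, -0.4]
eef_pos: [0.633, -0.0255, 0.078]
ft_force: [-0.4, -0.6, -1.8]
eef_pos: [0.6331, -0.0256, 0.0776]
ft_force: [0.4, 0.3, 0.5]
eef_pos: [0.6332, -0.0256, 0.0775]
ft_force: [-0.6, -0.2, 4.3]
```

Contact is at the expected height (floor at 6 mm). I'll release, retreat and take a final look.

```bash
python3 -m jog '{"offset":[[0,0,0],[0,0,0],[0,0,0],[0,0,0],[0,0,-1],[0,0,-4],[0,0,-4],[0,0,-4],[0,-4,0],[0,-4,0],[0,-4,0],[0,-4,0]],"turn":[[0,0,0],[0,0,0],[0,0,0],[0,0,0],[0,0,0],[0,0,0],[0,0,0],[0,0,0],[0,0,0],[0,0,0],[0,0,0],[0,0,0]],"claw":[-0.3,-0.3,-0.3,-0.3,-0.3,-0.3,-0.3,-0.3,-0.3,-0.3,-0.3,-0.3]}'; python3 -m jog '{"offset":[[0,0,0],[0,0,0],[0,0,0]],"turn":[[0,0,0],[0,0,0],[0,0,0]],"claw":[-0.3,-0.3,-0.3]}' | grep eef
python3 - <<'E'
from h import *
t=snapshot("top"); s=snapshot("scene")
cv2.imwrite("pics/fin.png",np.vstack([cv2.resize(t[120:260,60:480],(800,267)),cv2.resize(s[140:290,80:500],(800,286))]))
E
```

```text
t: 42.05
eef_pos: [0.4714, -0.0254, 0.2078]
ee_rot: [[0.0, 1.0, 0.001], [1.0, -0.0, -0.0], [-0.0, 0.001, -1.0]]
ft_force: [-0.1, -0.1, -0.3]
opening: 0.0619
grasp_force: 0.0
eef_pos: [0.4741, -0.0257, 0.2077]
```

View pics/fin.png

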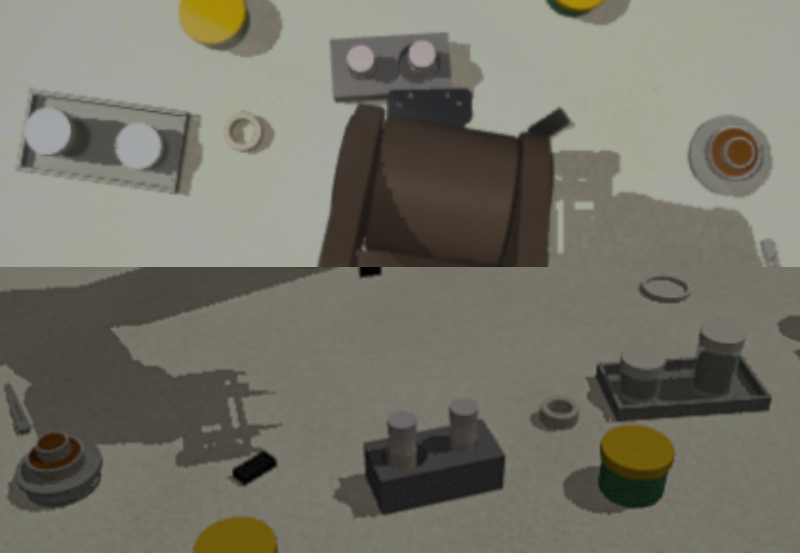

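The final picture shows both jars upright in the tray at (48,130) and (140,146), the dishes stacked on the stand at (735,152), and the tube upright in its socket at (402,440). The robot is clear of all of it.

```bash
python3 -c "
from bench import *
print(sign_off())"
```

```text
the job is handed in; nothing more can be done
None
```

The job is handed in at about 42 s: both jars are upright in the tray, the small dish is centred on the large one in the middle of the stand, and the tube is upright in the empty socket; the verdict itself was not shown to me.

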